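Crank the condiment carousel round and fill its empty ring

TASK

Take the red grip of the crank and turn the crank anticlockwise (seen from above), no faster than one turn a second and without letting go on the way, until the carousel's one empty ring faces the white arrow on the base; let the crank alone turn the carousel. Then stand the loose red-capped pot upright in that ring, setting it down rather than dropping it, and let go with the ring still at the arrow. Leave the mug, lunch cube, scoop and teaspoon where they are.

Things in the scene. Friction and masses are not known exactly. Their poses are not given: they have to be found in the camera images.
- crank (a joint): Crank angle, rad, growing anticlockwise from above; 0 when the empty ring faces the arrow exactly. Starts between -11.5 and -7.5 (1.2 to 1.85 turns to go); stops lie at -15 and +1.2. A hidden belt turns the carousel the same way by a quarter of the crank's angle. It stays where it is left; turning takes about 2 N at the grip.
- crank_axis (a point): Point on the crank's vertical axis, level with the grip's middle, 142 mm above the counter, over an 84 mm square, 86 mm tall grey tower at one end of the base. The crank arm is a flat dark bar, its top at 108 mm. This point's x axis is the base's x axis: parallel to the line from the arrow to the carousel's centre, away from the robot; the crank arm points along it at angle 0.
- crank_grip (a point): Centre of the red, upright, barrel-shaped grip, 29 mm across and 60 mm tall (112 to 172 mm above the counter), 70 mm out from the crank's axis. It spins freely about its own vertical axis on the crank, so a gripper can keep its heading all the way round.
- empty_ring (a point): Centre of the floor inside the one empty steel ring of the carousel, 28 mm above the counter, 95 mm from the carousel's axis. Bore 60 mm, wall 4 mm, wall top 24 mm above this floor. It turns with the carousel.
- arrow (a point): White arrow painted flat on the grey base in front of the carousel, on the robot's side, 17 mm above the counter (this point lies near its tip). It points at the carousel's axis, 160 mm away; the empty ring must stop in line between the two.
- pot_mid (a point): Centre (half-way up) of the loose pot: upright clear plastic cylinder, 95 mm tall, 52 mm across where gripped, with a red band and a red ribbed twist cap (the top 27 mm; ribs look 2 mm proud). About 0.14 kg (0.10 to 0.19). It stands on the counter left or right of the base. Its z axis points up out of the cap.
- mug: White ceramic mug, 80 mm across, 92 mm tall, with a handle; origin at the centre of its underside. Stands on the opposite side of the base from the loose pot. Leave alone.
- lunch_cube: Navy insulated lunch cube, 120 mm wide and deep, 147 mm tall with its carrying handle; origin at the centre of its underside. Leave alone.
- scoop: Orange plastic scoop, 157 mm long, lying on the counter; origin under its round cup (56 mm across, 40 mm tall), the handle along its -x. Leave alone.
- teaspoon: Stainless teaspoon, 140 mm long, lying on the counter along its x axis. Leave alone.
- carousel_axis (a point): Point on the carousel's vertical axis, 28 mm above the counter, 240 mm from the crank's axis. Slate-coloured tray 268 mm across with five rings 72 degrees apart; the four others hold fixed pots like the loose one, with green or yellow caps, tops 123 mm above the counter. The steel hub here is 28 mm across, top 73 mm above the counter.
Not all that is in view belongs to the job. What is meant by the part that bears pot_mid is not black, and is the larger of those in its own colour.

How it is judged:
By the outcome, as a careful person would: the job done as asked, in the order asked, and still so for the second after the job is handed in, with the robot touching nothing.
It also fails if it takes over 70 s, if anything falls off the work surface, if the arm or the gripper's body presses on something with over 40 N, if the wrist force passes 120 N, or if a joint passes its speed limit or range.

ROBOT

A 6-joint arm with a two-finger parallel gripper is mounted at the origin on the work surface. World frame = base frame: x ahead of the robot, y to its left, z up, the work surface at z = 0. Lengths are in mm, angles in degrees, forces in N, time in s.
With the tool pointing down it reaches from about 300 to 850 mm from the base axis. Payload 4.2 kg.
Tool frame: the origin (TCP) lies midway between the tips of the shut fingers; the grasp point (between the pads) lies 19 mm behind it; x points along the fingers, y is the direction in which the jaws open and shut, and the axes are right-handed (so a half turn about x gives the same grasp; the last joint's range is limited). The gripper opens to 91 mm and grips with 3 to 60 N. Pads are 32 mm wide; open, the fingers measure 118 mm over their backs; the gripper's body (76 mm by 178 mm) begins 60 mm behind the grasp point.
Start: joints at [-1.146, 18.312, 89.639, -0, 72.044, -1.146], TCP at [575.016, 0, 213.976] pointing down, gripper open.
Joint ranges: [-177.97, 177.97], [-48.28, 115.42], [12.27, 149.76], [-77.06, 257.06], [2.81, 150.46], [-146.56, 146.56]. Speed limits (degrees/s): [147.25, 147.25, 180, 180, 180, 180].

INTERFACE

Orientations are given as [roll, pitch, yaw] about the fixed x, y, z axes, in that order (R = Rz(yaw) Ry(pitch) Rx(roll)).
In Python, from workcell import * gives the robot as it stands.
- The arm moves only by the shell command python3 -m handwheel 'ROWS' [FORCE]. ROWS is a JSON object of lists of equal length, an entry for each row: "gripper": the closure, from 0 (fully open) to 1 (shut); "offset": the shift along the tool's x, y, z in mm, a list of three; "rot": the turn, a rotation vector about the tool's x, y, z in degrees, a list of three. A call has 1 to 5 rows; each row is the pose to reach, as a shift and turn from the pose commanded when the call began, along the tool's axes at that moment; what a row does not reach only later rows make up. A row lasts 1/12 s, in which the tool goes at most 41.7 mm and 7.16 degrees, less where a joint would pass 70% of its speed; a pose out of reach is approached as far as the arm can. A call with a gripper value outside its range is refused whole. The fingers move at their own pace and stop on an object; FORCE is the grip in N (left out, the last holds). Time passes only in rows, so rows that repeat a pose let the fingers close. It gives the time, the measured TCP pose, the force and the opening at its end, in the units of the state.
- state(): the state, without advancing time (a new reading comes with each control period).
- grab_frame(name): name is "scene" or "side" or "wrist"; returns the picture (400x640x3 uint8, red, green, blue); there is no depth.
- camera_params(name): a dict with "fx", "fy", "cx", "cy" (pixels), "position" and "attitude" of the camera in the world; the wrist camera has in their place "hand_eye" (4x4, takes a point from camera to tool coordinates, whose origin is the TCP and whose axes are the tool frame's). Camera axes: x right, y up, looking along -z (the intrinsics and any distortion apply to the point x, -y, -z); pixel columns grow to the right and rows downward; lengths in mm; the calibration is good to about 2 mm. A picture is of the moment at which its call begins: read the wrist's pose just before it. camera_params takes no time and is no camera call.
- job_done(): hands the job in, once; it reports no verdict.
The state is a dict: "time_s": time; "qpos": joint angles; "qvel": joint speeds; "effort": joint torques, N m; "ee_pos": TCP position; "ee_rot": TCP orientation; "force": force on the tool from outside, world axes, zero at the start; "torque": the same for the moment, N m; "gripper_width": finger opening in mm.
Only numpy, scipy, OpenCV 4.12 (cv2) and the standard library are available. Lean on these libraries where they do the work, as an engineer would, in place of code of your own. Each camera call takes 0.05 s, during which the arm holds its last target.

## Working session

There is one attempt and no reset: what is moved stays moved. The work goes in short steps, Python scripts to look and compute and a shell command to move; the robot and the scene stay as the last step left them, time stands still between calls to the robot, and variables do not carry over. Pictures are saved under pics/ and viewed, and the job is handed in when it is done.

```bash
ls; mkdir -p pics
python3 - <<'E'
from workcell import *
import cv2
print(state())
for n in ["scene","side","wrist"]:
    print(n,camera_params(n))
    cv2.imwrite(f"pics/{n}0.png",grab_frame(n)[:,:,::-1])
E
```

```text
pics
{'time_s': 0.0, 'qpos': array([-1.14549916e+00,  1.83513944e+01,  8.97074324e+01, -7.49781549e-05,
        7.20431191e+01, -1.14646400e+00]), 'qvel': array([ 0.11870289,  0.05016367, -0.02168158, -0.00124723,  0.07005523,
        0.03541108]), 'effort': array([-5.01459035e-04, -4.12465632e+01, -2.31973493e+01,  7.28826877e-02,
        4.58198413e-02, -1.41870069e-04]), 'ee_pos': array([5.74488748e+02, 1.47506480e-02, 2.13115798e+02]), 'ee_rot': array([-91.10640049,  89.89805408, 178.89458752]), 'force': array([-0.27940088, -0.01242846,  0.23616322]), 'torque': array([-0.04781228, -0.01649282, -0.00871016]), 'gripper_width': 91.00498558962221}
scene {'fx': 508.98987052633765, 'fy': 508.98987052633765, 'cx': 310.7306166537778, 'cy': 201.57069514556915, 'position': array([1194.76956404, 1131.49064711, 1115.71029875]), 'attitude': array([ 52.68275857,  -0.58183053, 148.72122356])}
side {'fx': 451.11275185359847, 'fy': 451.11275185359847, 'cx': 323.45365046870086, 'cy': 200.00469048170876, 'position': array([-124.24920962, -743.02179553,  906.64244901]), 'attitude': array([ 51.46797519,  -1.00310243, -39.50469261])}
wrist {'fx': 296.8422965543954, 'fy': 296.8422965543954, 'cx': 316.78648757310395, 'cy': 196.05824853277545, 'hand_eye': array([[-9.39991031e-04,  2.56570452e-01, -9.66525074e-01,
        -1.71361370e+02],
       [ 9.99999558e-01,  2.07858922e-04, -9.17369017e-04,
        -3.73046096e-01],
       [-3.44689237e-05, -9.66525509e-01, -2.56570534e-01,
        -7.14522834e+01],
       [ 0.00000000e+00,  0.00000000e+00,  0.00000000e+00,
         1.00000000e+00]])}
```

View pics/scene0.png

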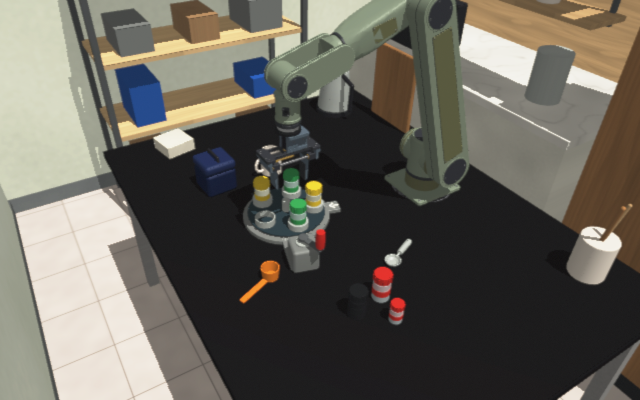

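View pics/side0.png

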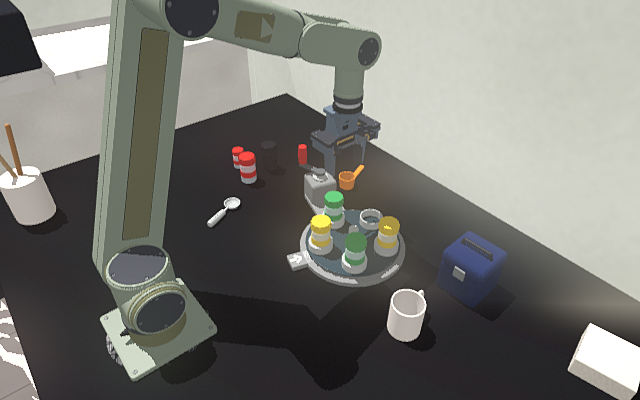

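View pics/wrist0.png

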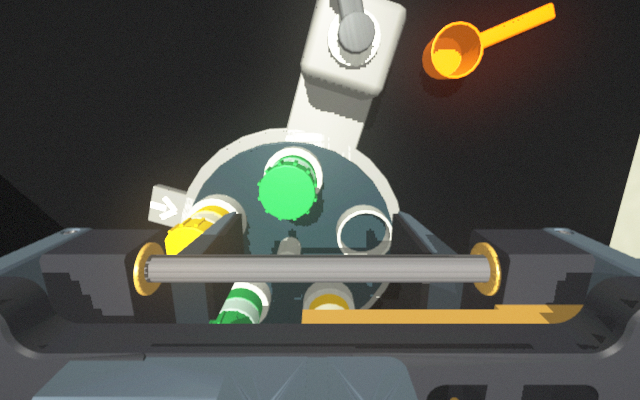

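The scene view shows these candidates for the pot: large red-capped pot at scene (382,285) / side (248,168), small red-capped pot at (397,311) / (238,157), and black pot at (358,302) / (268,152). By the description it is the larger red one. The crank grip is at scene (320,239) / side (303,154), the arrow at (333,207) / (297,260), and the empty ring at (265,217) / (370,218).

```bash
cat > h.py <<'E'
import numpy as np, cv2
from scipy.spatial.transform import Rotation as R
from workcell import *
def cam(n,st=None):
    p=camera_params(n); K=np.array([[p['fx'],0,p['cx']],[0,p['fy'],p['cy']],[0,0,1]])
    if n=='wrist':
        T=np.eye(4); T[:3,:3]=R.from_euler('xyz',st['ee_rot'],degrees=True).as_matrix(); T[:3,3]=st['ee_pos']
        T=T@p['hand_eye']; return K,T[:3,:3],T[:3,3]
    return K,R.from_euler('xyz',p['attitude'],degrees=True).as_matrix(),np.array(p['position'])
def ray(c,uv):
    K,Rm,t=c; d=np.linalg.inv(K)@[uv[0],uv[1],1]; d=Rm@(d*[1,-1,-1]); return t,d/np.linalg.norm(d)
def plane(c,uv,z):
    t,d=ray(c,uv); return t+d*(z-t[2])/d[2]
def proj(c,P):
    K,Rm,t=c; q=(Rm.T@(np.array(P)-t))*[1,-1,-1]; q=K@q; return q[:2]/q[2]
def tri(obs):
    A=np.zeros((3,3));b=np.zeros(3)
    for c,uv in obs:
        t,d=ray(c,uv);M=np.eye(3)-np.outer(d,d);A+=M;b+=M@t
    X=np.linalg.solve(A,b); return X,[np.round(proj(c,X)-uv,1) for c,uv in obs]
def blobs(img,lo,hi,lo2=None,hi2=None,amin=20):
    h=cv2.cvtColor(img,cv2.COLOR_RGB2HSV); m=cv2.inRange(h,lo,hi)
    if lo2: m|=cv2.inRange(h,lo2,hi2)
    n,l,s,c=cv2.connectedComponentsWithStats(m)
    return m,[(s[i].tolist(),np.round(c[i],1).tolist()) for i in range(1,n) if s[i][4]>=amin]
E
python3 - <<'E'
from h import *
st=state();print(R.from_euler('xyz',st['ee_rot'],degrees=True).as_matrix().round(3))
for n in ['scene','side']:
    im=cv2.imread(f'pics/{n}0.png')[:,:,::-1].copy()
    m,b=blobs(im,(0,170,60),(5,255,255),(172,170,60),(180,255,255)); print(n,b)
s=cv2.imread('pics/scene0.png'); d=cv2.imread('pics/side0.png')
a=cv2.resize(s[165:330,235:435],None,fx=3,fy=3,interpolation=cv2.INTER_CUBIC)
b=cv2.resize(d[135:285,215:415],None,fx=4,fy=4,interpolation=cv2.INTER_CUBIC)
cv2.imwrite('pics/c1.png',a);cv2.imwrite('pics/c2.png',b)
E
```

```text
[[-0.001  1.     0.   ]
 [-0.     0.    -1.   ]
 [-1.    -0.001  0.   ]]
scene [([316, 230, 10, 20, 171], [320.6, 239.1]), ([373, 266, 21, 19, 310], [382.8, 275.3]), ([372, 288, 19, 9, 70], [380.8, 293.4]), ([390, 297, 16, 15, 179], [397.4, 304.1]), ([389, 314, 14, 6, 27], [395.0, 317.6])]
side [([298, 144, 8, 12, 39], [301.4, 147.2]), ([232, 146, 23, 20, 288], [243.2, 156.3]), ([240, 170, 16, 8, 62], [248.2, 174.4])]
```

View pics/c1.png

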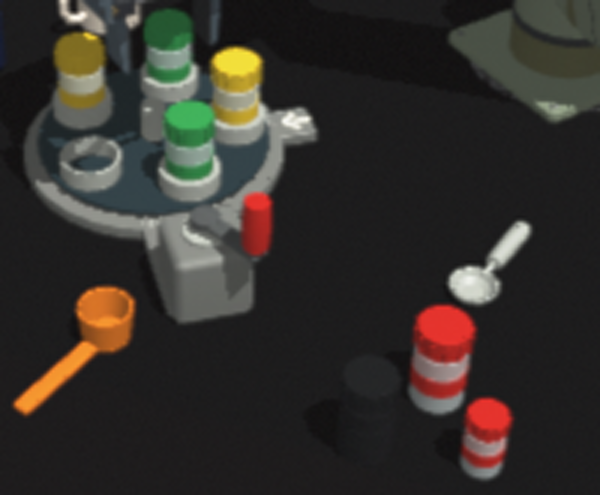

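View pics/c2.png

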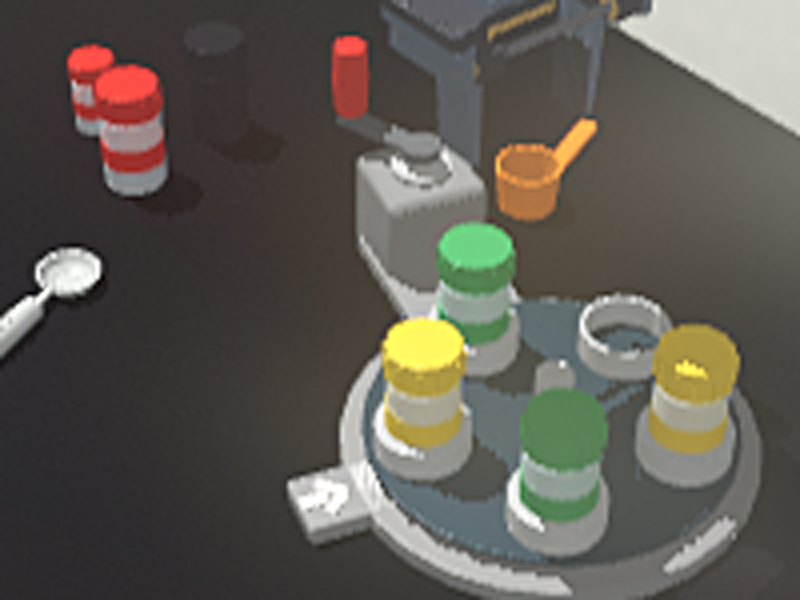

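Run:
```python
from h import *
S=cam('scene');D=cam('side')
st=state();W=cam('wrist',st)
for n,s,d,z in [('grip',(320.8,239.3),(302.6,154.3),142),('potmid',(382,285),(248.2,168.2),47.5),('pottop',(383,272),(247.5,156),95),('hub',(286,200),(353.5,226.8),73),('arrow',(329.3,205),(302,258),17),('ring',(265.3,217.7),(371.3,215.5),52),('piv',(303.3,239),(321.3,171.3),108),('small',(397.6,303),(237.8,148),60),('blackT',(358.5,290),(268.5,145),95)]:
    X,e=tri([(S,s),(D,d)]); print(n,X.round(1),*e,plane(S,s,z).round(1),plane(D,d,z).round(1))
# wrist: ring, hub, pivot
for n,w,z in [('ring',(364,233),52),('green',(287,192),123),('piv',(356,33),108),('arrowtip',(176,208),17),('hub',(289,243),73)]: print(n,plane(W,w,z).round(1))
```

```text
grip [591.4 209.4 140. ] [-0.7 -0.1] [-0.7  0. ] [591.1 212.6 142. ] [591.3 205.9 142. ]
potmid [486.  374.3  43.2] [-0.9  0. ] [-0.8 -0.1] [486.6 378.5  47.5] [484.8 367.   47.5]
pottop [486.4 371.4  93.2] [-1.   0.1] [-0.8 -0.1] [485.2 373.9  95. ] [486.9 366.9  95. ]
hub [542.9 -85.6  71.1] [-0.4 -0.1] [-0.5  0.1] [543.1 -82.2  73. ] [542.7 -87.7  73. ]
arrow [390.9 -47.6  15. ] [-0.6 -0. ] [-0.7  0. ] [390.7 -44.3  17. ] [391.4 -50.3  17. ]
ring [635.3 -63.1  47.9] [-0.6 -0.2] [-0.7  0.1] [636.  -56.7  52. ] [633.8 -67.1  52. ]
piv [612.9 144.4 101.6] [-1.1 -0.1] [-1.   0.1] [614.1 152.8 108. ] [609.9 135.9 108. ]
small [506.3 467.2  69. ] [-0.5  0. ] [-0.4 -0. ] [499.2 462.   60. ] [513.9 479.2  60. ]
blackT [582.4 389.6  90. ] [-0.6  0. ] [-0.5 -0. ] [583.9 394.1  95. ] [579.3 381.5  95. ]
ring [631.  -62.7  52. ]
green [547.3   5.8 123. ]
piv [607.4 140.  108. ]
arrowtip [391.9 -42.2  17. ]
hub [542.9 -66.4  73. ]
```

Run:
```python
import cv2
s=cv2.imread('pics/wrist0.png');cv2.imwrite('pics/c3.png',cv2.resize(s[0:270,140:440],None,fx=2.2,fy=2.2,interpolation=cv2.INTER_CUBIC))
```

```text
(no output)
```

View pics/c3.png

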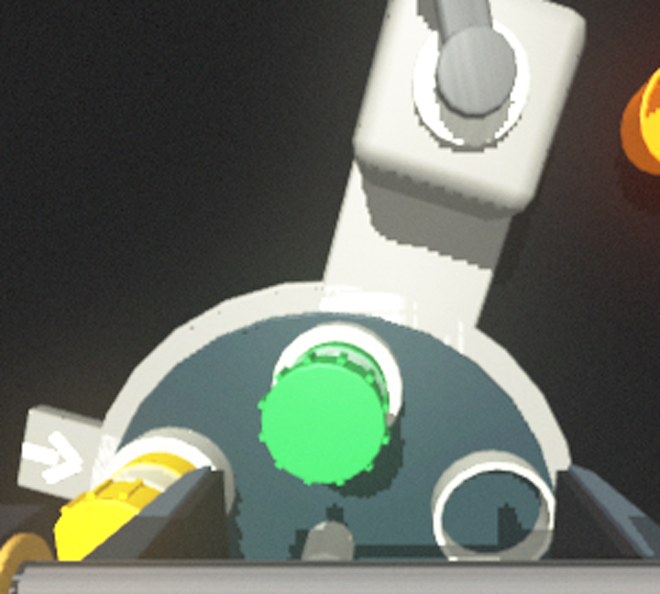

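Triangulation puts the grip at about (591,209), the crank axis at (611,142), the hub at (543,-85) and the base yaw at about -16°. That makes the crank about -10.45 rad, which agrees with the empty ring's bearing. Next I move over the crank for a close wrist look.

```bash
python3 -m handwheel '{"gripper":[0,0,0,0],"offset":[[0,8,-35],[0,16,-70],[0,25,-105],[0,25,-105]],"rot":[[0,0,0],[0,0,0],[0,0,0],[0,0,0]]}' 25
python3 - <<'E'
from h import *
st=state();im=grab_frame('wrist');cv2.imwrite('pics/w1.png',im[:,:,::-1]);print(st['ee_pos'],st['ee_rot'])
import pickle;pickle.dump(st,open('w1.pkl','wb'))
E
```

```text
time_s: 0.48
ee_pos: [601.0, 110.5, 213.3]
ee_rot: [169.7, 89.8, 79.9]
force: [0.1, -0.7, 0.4]
gripper_width: 91.3
[601.03381674 110.54404752 213.32305341] [169.69435356  89.80015093  79.94067223]
```

View pics/w1.png

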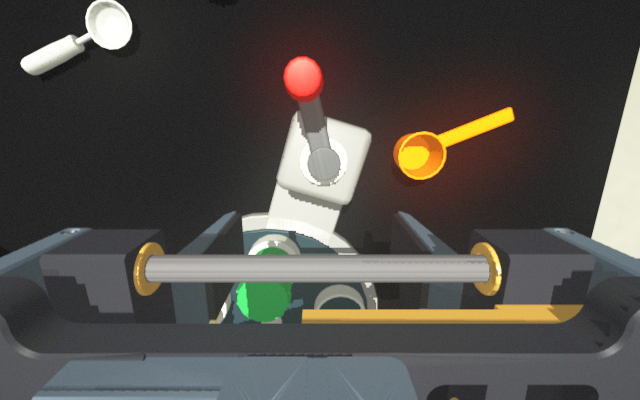

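Close crop to mark the tower top and the grip.

Run:
```python
from h import *
s=cv2.imread('pics/w1.png');cv2.imwrite('pics/c4.png',cv2.resize(s[40:240,230:400],None,fx=3,fy=3,interpolation=cv2.INTER_CUBIC))
m,b=blobs(s[:,:,::-1].copy(),(0,170,60),(5,255,255),(172,170,60),(180,255,255));print(b)
```

```text
[([283, 56, 41, 46, 646], [304.3, 84.8])]
```

View pics/c4.png

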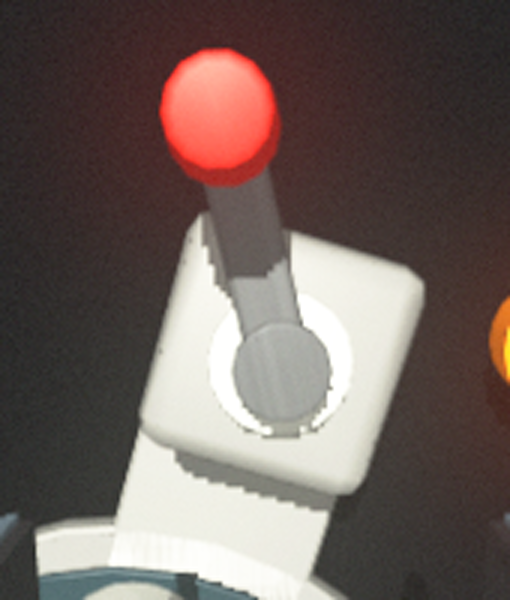

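Run:
```python
from h import *
import pickle
st=pickle.load(open('w1.pkl','rb'));W=cam('wrist',st)
print(R.from_euler('xyz',st['ee_rot'],degrees=True).as_matrix().round(3))
f=lambda u,v:(u/3+230-.33,v/3+40-.33)
c=[plane(W,f(*p),84) for p in [(198,213),(424,282),(352,496),(141,425)]]
print(np.round(c,1));print('tower',np.mean(c,0).round(1))
for i in range(4):
    d=c[(i+1)%4]-c[i];print(np.degrees(np.arctan2(d[1],d[0])).round(1),np.linalg.norm(d).round(1))
print('disc',plane(W,f(283,373),110).round(1),plane(W,f(283,373),116).round(1),'ringwhite',plane(W,f(281,363),87).round(1))
for z in (165,172):print('grip',z,plane(W,f(219,107),z).round(1))
```

```text
[[ 0.001  1.     0.004]
 [ 0.003  0.004 -1.   ]
 [-1.     0.001 -0.003]]
[[580.1 188.6  84. ]
 [654.6 166.9  84. ]
 [633.   93.   84. ]
 [559.5 118.2  84. ]]
tower [606.8 141.7  84. ]
-16.2 77.6
-106.3 77.0
161.1 77.7
73.7 73.3
disc [607.6 140.3 110. ] [607.4 141.2 116. ] ringwhite [607.5 140.2  87. ]
grip 165 [590.7 210.2 165. ]
grip 172 [591.  209.2 172. ]
```

Run:
```python
from h import *
st=state();print(st['ee_pos'],st['qvel'].round(2),st['qpos'].round(2), st['time_s'])
```

```text
[600.23525451 107.75644748 213.22078703] [-2.77 -1.11  1.61 -1.99  0.68 -0.84] [9.080e+00 2.151e+01 8.490e+01 3.000e-02 7.362e+01 8.840e+00] 0.5333
```

```bash
python3 -m handwheel '{"gripper":[0,0,0,0,0],"offset":[[0,-3,-28],[0,-6,-56],[0,-8,-82],[0,-9,-98],[0,-9,-104]],"rot":[[0,0,0],[0,0,0],[0,0,0],[0,0,0],[0,0,0]]}' 25
python3 -m handwheel '{"gripper":[0,0,0,0,0],"offset":[[10,0,0],[32,0,0],[58,0,0],[80,0,0],[90,0,0]],"rot":[[0,0,0],[0,0,0],[0,0,0],[0,0,0],[0,0,0]]}'
python3 - <<'E'
from h import *
im=grab_frame('wrist');cv2.imwrite('pics/w2.png',im[:,:,::-1]);im=grab_frame('scene');cv2.imwrite('pics/s2.png',cv2.resize(im[150:300,220:420,::-1],None,fx=3.5,fy=3.5));print(state()['ee_pos'])
E
```

```text
time_s: 0.95
ee_pos: [590.4, 210.2, 213.6]
ee_rot: [-95.2, 90.0, 174.8]
force: [0.1, -0.4, 1.3]
gripper_width: 91.3
time_s: 1.37
ee_pos: [589.0, 206.3, 120.1]
ee_rot: [-64.1, 89.6, -154.2]
force: [-0.7, -0.5, 0.1]
gripper_width: 91.2
[589.66910761 207.06360226 121.48471081]
```

View pics/w2.png

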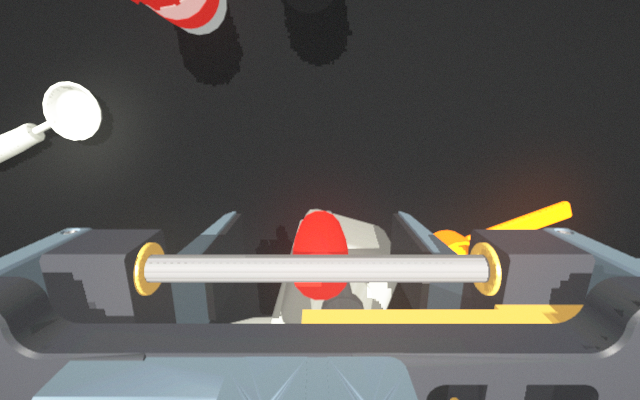

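View pics/s2.png

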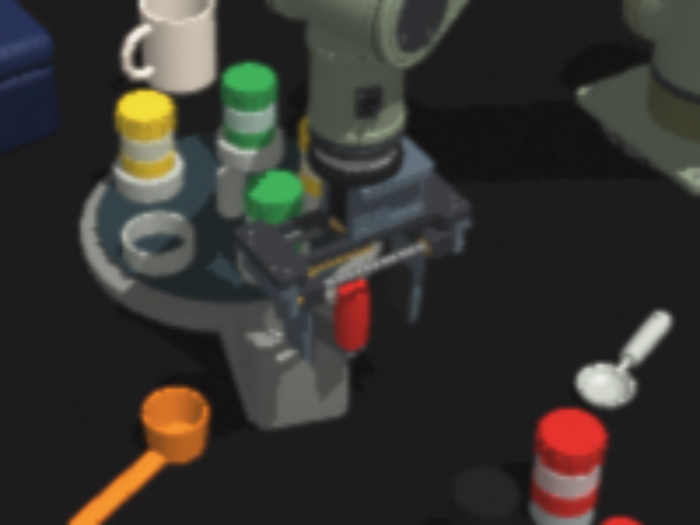

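The wrist view shows the grip centred at column 320 between the fingers (about 240 and 398). Closing.

```bash
python3 -m handwheel '{"gripper":[1,1,1,1,1],"offset":[[0,0,0],[0,0,0],[0,0,0],[0,0,0],[0,0,0]],"rot":[[0,0,0],[0,0,0],[0,0,0],[0,0,0],[0,0,0]]}' 25
python3 -m handwheel '{"gripper":[1,1,1],"offset":[[0,0,0],[0,0,0],[0,0,0]],"rot":[[0,0,0],[0,0,0],[0,0,0]]}' 25
python3 - <<'E'
from h import *
print(state())
E
```

```text
time_s: 1.88
ee_pos: [591.4, 209.2, 124.9]
ee_rot: [107.0, 89.9, 17.0]
force: [0.7, -0.8, 1.4]
gripper_width: 60.8
time_s: 2.13
ee_pos: [591.0, 209.1, 124.1]
ee_rot: [91.9, 90.0, 1.9]
force: [-0.1, -0.0, 0.3]
gripper_width: 41.1
{'time_s': 2.1333, 'qpos': array([ 1.84311332e+01,  2.66361054e+01,  9.00103928e+01, -4.67299510e-03,
        6.33394583e+01,  1.84214291e+01]), 'qvel': array([-0.16121752,  0.21548798,  0.05233051,  0.00622669,  0.05099476,
       -0.03891839]), 'effort': array([-8.35573417e-03, -4.73915076e+01, -2.16406471e+01,  7.50549487e-02,
        8.55455990e-03,  1.24736989e-04]), 'ee_pos': array([591.02766079, 209.06149503, 124.08980641]), 'ee_rot': array([91.85833347, 89.98534864,  1.8701338 ]), 'force': array([-0.13625959, -0.00344894,  0.34024999]), 'torque': array([ 0.0562919 ,  0.01234569, -0.0528069 ]), 'gripper_width': 41.14049377434539}
```

```bash
python3 -m handwheel '{"gripper":[1,1,1,1,1],"offset":[[0,0,0],[0,0,0],[0,0,0],[0,0,0],[0,0,0]],"rot":[[0,0,0],[0,0,0],[0,0,0],[0,0,0],[0,0,0]]}' 25
python3 - <<'E'
from h import *
st=state();print(st['ee_pos'],st['force'],st['gripper_width'])
import numpy as np
c=np.array([607.3,140.8]);g=np.array([591,209.2])
r=70;a0=np.degrees(np.arctan2(*(g-c)[::-1]));print(a0,np.linalg.norm(g-c))
# rows: tool y=dx, tool z=-dy from the start of each call ; 12.0 deg per row, 50 rows to -16.5
T=360*2-16.5
tot=T-a0;print(tot)
n=40;A=a0+tot*np.arange(n+1)/n
P=np.c_[r*np.cos(np.radians(A)),r*np.sin(np.radians(A))]
for k in range(0,n,5):
    print(k,[[0,round(P[k+j][0]-P[k][0],1),round(-(P[k+j][1]-P[k][1]),1)] for j in range(1,6)])
E
```

```text
time_s: 2.55
ee_pos: [591.0, 209.1, 124.0]
ee_rot: [-121.1, 90.0, 148.9]
force: [-1.2, -0.1, 0.0]
gripper_width: 28.6
[590.95271613 209.06003624 123.95510339] [-1.24043068 -0.05681425  0.03844036] 28.62738052863798
103.40382177617028 70.3153610529022
600.0961782238297
0 [[0, np.float64(-17.1), np.float64(6.5)], [0, np.float64(-31.9), np.float64(17.2)], [0, np.float64(-43.4), np.float64(31.4)], [0, np.float64(-50.9), np.float64(48.1)], [0, np.float64(-53.7), np.float64(66.2)]]
5 [[0, np.float64(1.9), np.float64(18.2)], [0, np.float64(8.4), np.float64(35.3)], [0, np.float64(19.1), np.float64(50.1)], [0, np.float64(33.3), np.float64(61.6)], [0, np.float64(50.0), np.float64(69.0)]]
10 [[0, np.float64(18.0), np.float64(2.9)], [0, np.float64(36.2), np.float64(1.0)], [0, np.float64(53.3), np.float64(-5.5)], [0, np.float64(68.1), np.float64(-16.3)], [0, np.float64(79.6), np.float64(-30.5)]]
15 [[0, np.float64(7.5), np.float64(-16.7)], [0, np.float64(10.3), np.float64(-34.7)], [0, np.float64(8.4), np.float64(-52.9)], [0, np.float64(1.9), np.float64(-70.0)], [0, np.float64(-8.8), np.float64(-8
[... 159 characters left out ...]
1), np.float64(-19.9)], [0, np.float64(-84.2), np.float64(-13.4)]]
25 [[0, np.float64(-14.8), np.float64(10.7)], [0, np.float64(-26.3), np.float64(24.9)], [0, np.float64(-33.7), np.float64(41.6)], [0, np.float64(-36.6), np.float64(59.7)], [0, np.float64(-34.7), np.float64(77.9)]]
30 [[0, np.float64(6.5), np.float64(17.1)], [0, np.float64(17.3), np.float64(31.9)], [0, np.float64(31.5), np.float64(43.4)], [0, np.float64(48.2), np.float64(50.8)], [0, np.float64(66.2), np.float64(53.7)]]
35 [[0, np.float64(18.2), np.float64(-1.9)], [0, np.float64(35.2), np.float64(-8.5)], [0, np.float64(50.0), np.float64(-19.2)], [0, np.float64(61.5), np.float64(-33.4)], [0, np.float64(69.0), np.float64(-50.1)]]
```

```bash
cat > rows.py <<'E'
import numpy as np,sys
def rows(a0,angs,r=70):
    P=lambda a:np.array([r*np.cos(np.radians(a)),r*np.sin(np.radians(a))])
    return [[0,round(float((P(a0+a)-P(a0))[0]),1),round(float(-(P(a0+a)-P(a0))[1]),1)] for a in angs]
E
python3 - <<'E'
from rows import *
a=103.4
print(rows(a,[5,12,22,33,45]));a+=45
for k in range(7): print(k,rows(a,[15,30,45,60,75]));a+=75
print(rows(a,[12,20,26,29,30]),a+30)
E
```

```text
[[0, -5.9, 1.7], [0, -13.8, 4.9], [0, -24.3, 11.0], [0, -34.5, 19.8], [0, -43.4, 31.4]]
0 [[0, -7.5, 16.7], [0, -10.4, 34.7], [0, -8.5, 52.9], [0, -2.0, 70.0], [0, 8.8, 84.8]]
1 [[0, 14.2, 11.5], [0, 30.9, 19.0], [0, 48.9, 21.9], [0, 67.1, 20.0], [0, 84.2, 13.5]]
2 [[0, 14.8, -10.7], [0, 26.3, -24.9], [0, 33.8, -41.6], [0, 36.7, -59.6], [0, 34.8, -77.8]]
3 [[0, -6.5, -17.1], [0, -17.2, -31.9], [0, -31.4, -43.4], [0, -48.1, -50.9], [0, -66.1, -53.8]]
4 [[0, -18.2, 1.9], [0, -35.2, 8.4], [0, -50.1, 19.1], [0, -61.6, 33.3], [0, -69.0, 50.0]]
5 [[0, -2.9, 18.0], [0, -1.0, 36.2], [0, 5.5, 53.3], [0, 16.2, 68.1], [0, 30.4, 79.6]]
6 [[0, 16.7, 7.5], [0, 34.7, 10.4], [0, 52.9, 8.5], [0, 70.0, 2.0], [0, 84.8, -8.8]]
[[0, 9.5, -11.1], [0, 14.5, -19.5], [0, 17.4, -26.2], [0, 18.6, -29.7], [0, 19.0, -30.9]] 703.4
```

```bash
python3 -m handwheel '{"gripper":[1,1,1,1,1],"offset":[[0,-6,1.7],[0,-14,5],[0,-24.5,11],[0,-34.5,20],[0,-43.5,31.5]],"rot":[[0,0,0],[0,0,0],[0,0,0],[0,0,0],[0,0,0]]}' 25; python3 -c "
from h import *
st=state();print(st['ee_pos'],st['gripper_width'],np.hypot(*(st['ee_pos'][:2]-[607.3,140.8])))"
```

```text
time_s: 2.97
ee_pos: [547.2, 177.2, 124.0]
ee_rot: [84.0, 89.9, -5.9]
force: [6.0, -1.1, -2.6]
gripper_width: 28.3
[547.23710151 177.15284954 123.97905903] 28.290042599498836 70.2074173055184
```

```bash
python3 -m handwheel '{"gripper":[1,1,1,1,1],"offset":[[0,-7.5,16.7],[0,-10.4,34.7],[0,-8.5,53],[0,-2,70],[0,9,85]],"rot":[[0,0,0],[0,0,0],[0,0,0],[0,0,0],[0,0,0]]}' 25; python3 -c "
from h import *
st=state();print(st['gripper_width'],np.hypot(*(st['ee_pos'][:2]-[607.3,140.8])))"
```

```text
time_s: 3.38
ee_pos: [556.3, 92.8, 124.0]
ee_rot: [143.8, 89.8, 53.8]
force: [5.2, 7.7, -4.9]
gripper_width: 28.8
28.80132499557057 70.04246613912028
```

```bash
python3 -m handwheel '{"gripper":[1,1,1,1,1],"offset":[[0,14.2,11.5],[0,31,19],[0,49,22],[0,67,20],[0,84,13.5]],"rot":[[0,0,0],[0,0,0],[0,0,0],[0,0,0],[0,0,0]]}' 25; python3 -c "
from h import *
st=state();print(st['gripper_width'],np.hypot(*(st['ee_pos'][:2]-[607.3,140.8])))"
```

```text
time_s: 3.8
ee_pos: [639.3, 78.5, 123.9]
ee_rot: [-98.0, 89.8, 172.0]
force: [-3.1, 2.6, 0.3]
gripper_width: 28.8
28.80093801181826 70.01399817272114
```

Radius 70.0 with low forces, so I carry on.

```bash
python3 -m handwheel '{"gripper":[1,1,1,1,1],"offset":[[0,15,-10.7],[0,26.3,-25],[0,34,-41.6],[0,36.7,-59.6],[0,34.8,-78]],"rot":[[0,0,0],[0,0,0],[0,0,0],[0,0,0],[0,0,0]]}' 25
python3 -m handwheel '{"gripper":[1,1,1,1,1],"offset":[[0,-6.5,-17],[0,-17.2,-32],[0,-31.4,-43.4],[0,-48,-51],[0,-66,-53.8]],"rot":[[0,0,0],[0,0,0],[0,0,0],[0,0,0],[0,0,0]]}' 25
python3 -c "
from h import *
st=state();print(st['gripper_width'],st['ee_pos'],np.hypot(*(st['ee_pos'][:2]-[607.3,140.8])))"
```

```text
time_s: 4.22
ee_pos: [675.6, 156.5, 124.0]
ee_rot: [21.0, 89.9, -69.0]
force: [-0.2, -2.0, 1.3]
gripper_width: 28.9
time_s: 4.63
ee_pos: [608.0, 211.1, 123.9]
ee_rot: [24.3, 89.9, -65.7]
force: [1.3, -4.1, -0.3]
gripper_width: 28.6
28.6225446629467 [607.98247467 211.1264158  123.93735587] 70.32972721824143
```

```bash
python3 -m handwheel '{"gripper":[1,1,1,1,1],"offset":[[0,-18.2,2],[0,-35.2,8.4],[0,-50,19],[0,-61.6,33.3],[0,-69,50]],"rot":[[0,0,0],[0,0,0],[0,0,0],[0,0,0],[0,0,0]]}' 25
python3 -c "
from h import *
st=state();print(st['gripper_width'],np.hypot(*(st['ee_pos'][:2]-[607.3,140.8])))"
```

```text
time_s: 5.05
ee_pos: [539.9, 160.4, 124.0]
ee_rot: [85.8, 89.8, -4.1]
force: [9.0, -0.6, -5.0]
gripper_width: 28.5
28.502055952090647 70.20379434312642
```

```bash
python3 -m handwheel '{"gripper":[1,1,1,1,1],"offset":[[0,-3,18],[0,-1,36.2],[0,5.5,53.3],[0,16.2,68],[0,30.4,79.6]],"rot":[[0,0,0],[0,0,0],[0,0,0],[0,0,0],[0,0,0]]}' 25
python3 -m handwheel '{"gripper":[1,1,1,1,1],"offset":[[0,16.7,7.5],[0,34.7,10.4],[0,53,8.5],[0,70,2],[0,84.8,-8.8]],"rot":[[0,0,0],[0,0,0],[0,0,0],[0,0,0],[0,0,0]]}' 25
python3 -c "
from h import *
st=state();print(st['gripper_width'],st['ee_pos'],np.hypot(*(st['ee_pos'][:2]-[607.3,140.8])))"
```

```text
time_s: 5.47
ee_pos: [569.5, 81.8, 123.9]
ee_rot: [-176.2, 89.8, 93.7]
force: [2.9, 8.2, -2.7]
gripper_width: 28.9
time_s: 5.88
ee_pos: [654.5, 89.2, 124.0]
ee_rot: [-65.9, 89.9, -155.9]
force: [-2.2, -0.8, -0.6]
gripper_width: 28.5
28.48531447195801 [654.46173399  89.15183549 123.97280245] 69.94113274408603
```

```bash
python3 -m handwheel '{"gripper":[1,1,1,1,1],"offset":[[0,9.5,-11],[0,14.5,-19.5],[0,17.4,-26.2],[0,18.6,-29.7],[0,19,-31]],"rot":[[0,0,0],[0,0,0],[0,0,0],[0,0,0],[0,0,0]]}' 25
python3 -c "
from h import *
st=state();im=grab_frame('wrist');cv2.imwrite('pics/w3.png',im[:,:,::-1])
im=grab_frame('side');cv2.imwrite('pics/d3.png',im[:,:,::-1])
im=grab_frame('scene');cv2.imwrite('pics/s3.png',im[:,:,::-1])
st=state()
print(st['gripper_width'],st['ee_pos'],np.degrees(np.arctan2(*(st['ee_pos'][:2]-[607.3,140.8])[::-1])))
d=cv2.imread('pics/d3.png');cv2.imwrite('pics/c5.png',cv2.resize(d[135:295,265:425],None,fx=3.7,fy=3.7,interpolation=cv2.INTER_CUBIC))
d=cv2.imread('pics/s3.png');cv2.imwrite('pics/c6.png',cv2.resize(d[165:265,235:355],None,fx=5,fy=5,interpolation=cv2.INTER_CUBIC))
"
```

```text
time_s: 6.3
ee_pos: [674.4, 121.3, 124.0]
ee_rot: [57.5, 89.9, -32.5]
force: [1.6, -1.4, -1.2]
gripper_width: 28.6
28.794428702727522 [674.44112051 121.27666809 124.01098197] -16.213403224262766
```

View pics/c5.png

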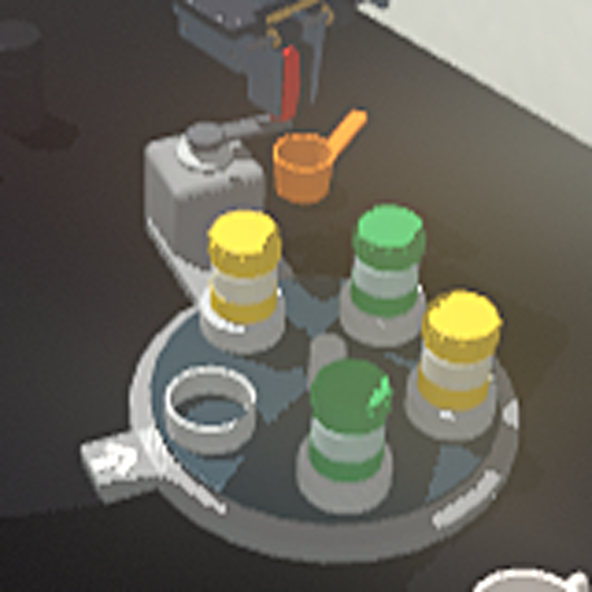

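View pics/c6.png

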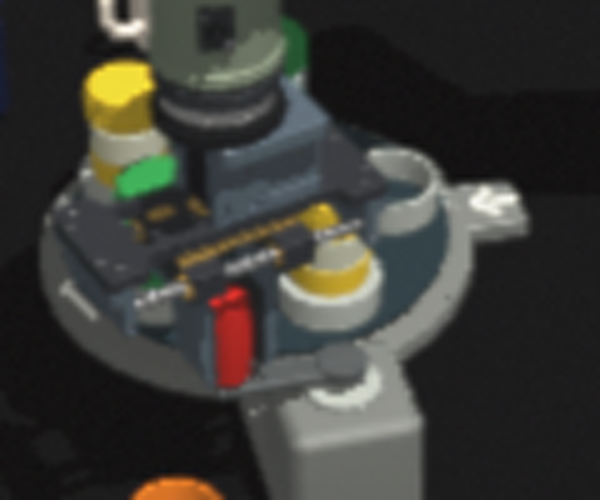

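The ring faces the arrow: in the side crop the ring is at (212,400) and the arrow tip at (130,457). I'll check it numerically in the side view.

Run:
```python
from h import *
D=cam('side');S=cam('scene')
f=lambda u,v:(u/3.7+265-.4,v/3.7+135-.4)
g=lambda u,v:(u/5+235-.4,v/5+165-.4)
a=plane(D,f(133,457),17);r=plane(D,f(211,399),52);h=plane(D,f(327,346),73)
print(a,r,h)
an=lambda p,q:np.degrees(np.arctan2((q-p)[1],(q-p)[0]))
print('arrow->hub',an(a,h),'ring->hub',an(r,h),'len',np.linalg.norm((r-h)[:2]),np.linalg.norm((a-h)[:2]))
pots=[plane(D,f(*p),123) for p in [(245,230),(391,224),(461,312),(350,385)]]
c=[np.mean(0) if 0 else None]
# carousel centre by circle fit of caps + ring
Q=np.array(pots);print(Q.round(1))
# ring direction should be opposite of mean of pots' centre: centre = cc, sum of 4 = 4cc - ringvec
A=np.c_[2*Q[:,:2],np.ones(4)];s=np.linalg.lstsq(A,(Q[:,:2]**2).sum(1),rcond=None)[0];cc=s[:2];print('cc',cc,np.sqrt(s[2]+cc@cc))
print([round(float(np.degrees(np.arctan2(*(q[:2]-cc)[::-1]))),1) for q in Q],'ring',an(np.append(cc,0),r)%360,'arrow',an(np.append(cc,0),a)%360)
b=plane(S,g(472,203),17);r2=plane(S,g(402,176),52);print(b,r2)
```

```text
[388.02957254 -48.13133095  17.        ] [448.340569   -64.24239921  52.        ] [537.86818331 -90.83536755  73.        ]
arrow->hub -15.907563433710271 ring->hub -16.54334075943185 len 93.39368120385716 155.8051475987205
[[ 538.     6.1  123. ]
 [ 630.8  -57.5  123. ]
 [ 598.4 -163.   123. ]
 [ 483.7 -169.   123. ]]
cc [538.74177795 -89.26018917] 96.13332927356052
[90.4, 19.0, -51.0, -124.6] ring 164.53101088129335 arrow 164.73584814511676
[392.24154539 -43.82999628  17.        ] [442.98540404 -56.72022189  52.        ]
```

The ring bearing is 164.5° and the arrow bearing 164.7°, and the TCP angle is -16.2° against a target of -16.5°, so the alignment is good. Now release and rise.

```bash
python3 -m handwheel '{"gripper":[0,0,0,0,0],"offset":[[0,0,0],[0,0,0],[0,0,0],[0,0,0],[0,0,0]],"rot":[[0,0,0],[0,0,0],[0,0,0],[0,0,0],[0,0,0]]}' 25
python3 -m handwheel '{"gripper":[0,0,0,0,0],"offset":[[0,0,0],[-15,0,0],[-40,0,0],[-70,0,0],[-90,0,0]],"rot":[[0,0,0],[0,0,0],[0,0,0],[0,0,0],[0,0,0]]}' 25
```

```text
time_s: 6.87
ee_pos: [674.2, 121.0, 124.0]
ee_rot: [-97.5, 90.0, 172.5]
force: [-0.6, -0.1, 0.8]
gripper_width: 58.9
time_s: 7.28
ee_pos: [675.0, 121.1, 216.6]
ee_rot: [101.7, 89.9, 11.7]
force: [0.6, 1.2, -0.1]
gripper_width: 90.4
```

```bash
python3 -m handwheel '{"gripper":[0,0,0,0,0],"offset":[[0,-15,-10],[0,-40,-30],[0,-65,-50],[0,-90,-70],[0,-115,-90]],"rot":[[0,0,0],[0,0,0],[0,0,0],[0,0,0],[0,0,0]]}' 25
python3 -m handwheel '{"gripper":[0,0,0,0,0],"offset":[[0,-25,-20],[0,-48,-40],[0,-63,-55],[0,-71,-62],[0,-73,-64]],"rot":[[0,0,0],[0,0,0],[0,0,0],[0,0,0],[0,0,0]]}' 25
python3 - <<'E'
from h import *
import pickle
grab_frame('wrist')
st=state();im=grab_frame('wrist');cv2.imwrite('pics/w4.png',im[:,:,::-1]);pickle.dump(st,open('w4.pkl','wb'));print(st['ee_pos'],st['qvel'].round(1))
m,b=blobs(im,(0,170,60),(5,255,255),(172,170,60),(180,255,255),100);print(b)
im=grab_frame('side');cv2.imwrite('pics/d4.png',im[:,:,::-1])
E
```

```text
time_s: 7.7
ee_pos: [558.2, 211.6, 214.0]
ee_rot: [-156.0, 90.0, 113.9]
force: [0.2, 0.1, -0.2]
gripper_width: 91.2
time_s: 8.12
ee_pos: [485.4, 276.0, 214.3]
ee_rot: [142.5, 90.0, 52.6]
force: [-0.1, 0.7, -0.5]
gripper_width: 91.1
[486.02723537 275.57968331 214.1877701 ] [-1.9  0.8 -0.9 -0.8 -0.1 -0.7]
[([314, 0, 38, 17, 200], [332.6, 8.8]), ([291, 75, 54, 46, 178], [323.2, 106.8])]
```

View pics/w4.png

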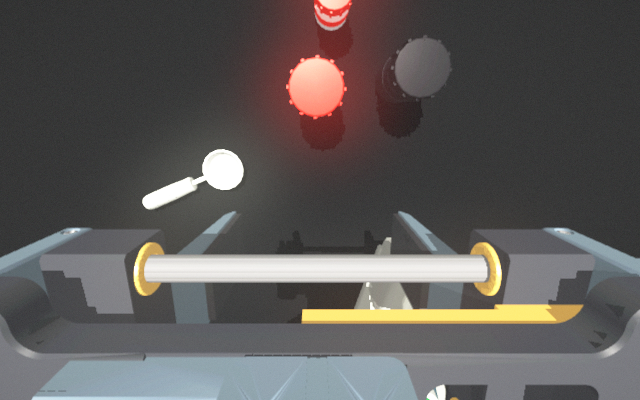

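View pics/d4.png

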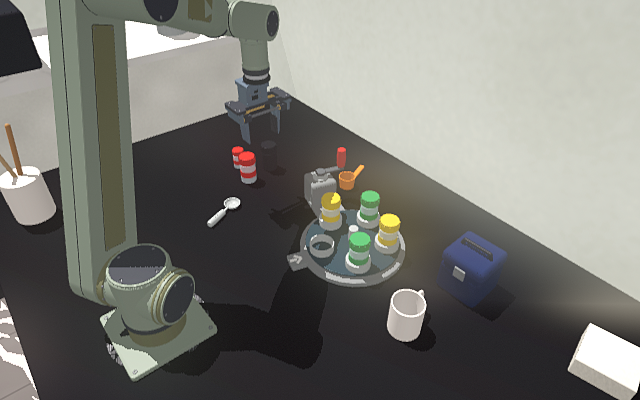

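In the wrist view the wanted red cap is at (316,87), the black pot at (423,67), the small red pot at (332,10) at the edge, and the spoon bowl at (222,170). The side view shows the carousel undisturbed, ring at (321,244) by the arrow.

Run:
```python
from h import *
import pickle
W=cam('wrist',pickle.load(open('w4.pkl','rb')))
for n,u,z in [('cap',(316,87),95),('capL',(287.5,87),95),('capR',(345,87),95),('black',(423,67),95),('blackL',(395,67),95),('spoonbowl',(222,170),5),('bowlR',(243,170),5),('handle end',(146,202),5),('small',(332,10),60)]: print(n,plane(W,u,z).round(1))
s=cv2.imread('pics/w4.png');cv2.imwrite('pics/c7.png',cv2.resize(s[0:140,260:470],None,fx=3.5,fy=3.5,interpolation=cv2.INTER_CUBIC))
```

```text
cap [485.1 374.   95. ]
capL [458.8 374.   95. ]
capR [511.9 374.1  95. ]
black [582.3 391.3  95. ]
blackL [556.8 391.3  95. ]
spoonbowl [363.3 280.8   5. ]
bowlR [390.5 280.8   5. ]
handle end [258.6 237.6   5. ]
small [500.6 447.9  60. ]
```

View pics/c7.png

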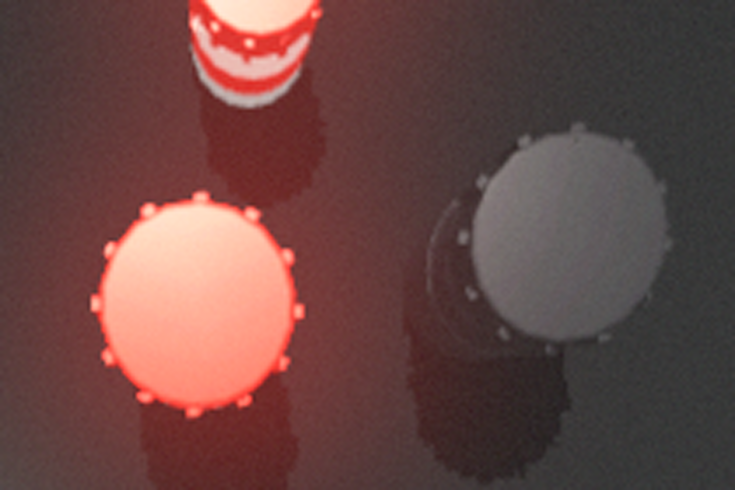

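```bash
python3 -m handwheel '{"gripper":[0.18,0.18,0.18,0.18,0.18],"offset":[[0,0,-25],[0,-0.5,-53],[0,-0.5,-78],[0,-0.5,-93],[0,-0.5,-98]],"rot":[[0,0,0],[0,0,0],[0,0,0],[0,0,0],[0,0,0]]}' 25
python3 -m handwheel '{"gripper":[0.18,0.18,0.18,0.18,0.18],"offset":[[0,0,0],[10,0,0],[30,0,0],[50,0,0],[70,0,0]],"rot":[[0,0,0],[0,0,0],[0,0,0],[0,0,0],[0,0,0]]}' 25
python3 - <<'E'
from h import *
import pickle
im=grab_frame('wrist');cv2.imwrite('pics/w5.png',im[:,:,::-1])
im=grab_frame('scene');cv2.imwrite('pics/s5.png',cv2.resize(im[200:360,280:480,::-1],None,fx=3.5,fy=3.5));print(state()['ee_pos'])
E
```

```text
time_s: 8.68
ee_pos: [487.0, 374.2, 213.3]
ee_rot: [108.8, 90.0, 18.8]
force: [0.7, -0.2, -0.1]
gripper_width: 74.9
time_s: 9.1
ee_pos: [486.1, 371.1, 142.9]
ee_rot: [10.0, 90.0, -80.1]
force: [0.8, 0.4, -0.2]
gripper_width: 75.0
[484.05218355 369.79479745 140.12251532]
```

View pics/w5.png

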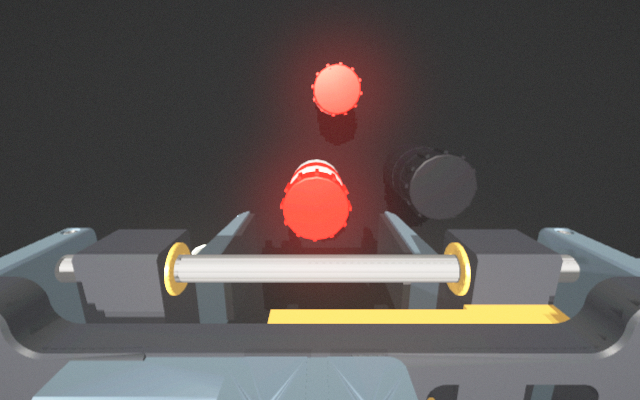

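View pics/s5.png

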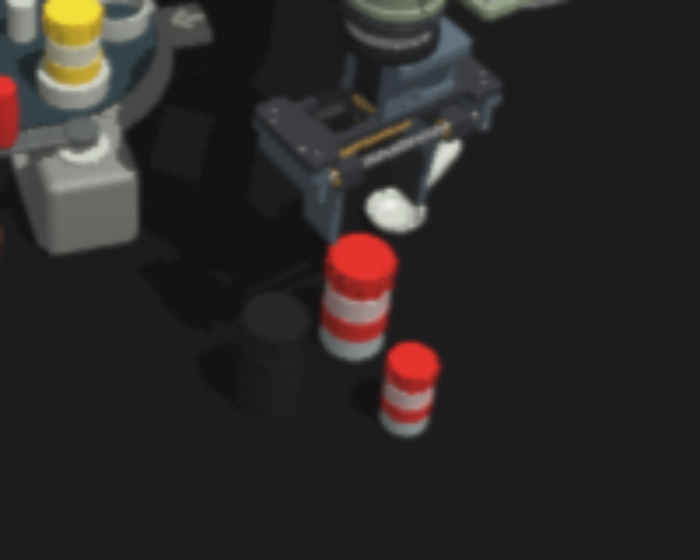

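Run:
```python
from h import *
st=state();W=cam('wrist',st);print(st['ee_pos'],st['qvel'].round(1))
print(plane(W,(316.5,205),95),plane(W,(440,186),95),plane(W,(404,186),95),plane(W,(317,180),40))
print(proj(cam('scene'),[486,373,95]))
```

```text
[484.05218355 369.79479745 140.12251532] [ 0.3 -1.7 -4.4  0.3  2.1  0. ]
[483.37695164 376.49908387  95.        ] [575.48443673 391.33264881  95.        ] [548.68792301 391.33329588  95.        ] [483.49434872 384.13175299  40.        ]
[382.5621843  271.90343076]
```

The red cap is centred between the fingers (col 316 against a finger midpoint of 317). Descending and closing.

```bash
python3 -m handwheel '{"gripper":[0.18,0.18,0.18,0.18,0.18],"offset":[[15,0,0],[45,0,0],[75,0,0],[100,0,0],[110,0,0]],"rot":[[0,0,0],[0,0,0],[0,0,0],[0,0,0],[0,0,0]]}' 25
python3 -m handwheel '{"gripper":[0.18,0.18,1,1,1],"offset":[[3,0,0],[3,0,0],[3,0,0],[3,0,0],[3,0,0]],"rot":[[0,0,0],[0,0,0],[0,0,0],[0,0,0],[0,0,0]]}' 25
python3 -m handwheel '{"gripper":[1,1,1,1,1],"offset":[[0,0,0],[0,0,0],[0,0,0],[0,0,0],[0,0,0]],"rot":[[0,0,0],[0,0,0],[0,0,0],[0,0,0],[0,0,0]]}' 25
python3 - <<'E'
from h import *
im=grab_frame('wrist');cv2.imwrite('pics/w6.png',im[:,:,::-1])
im=grab_frame('scene');cv2.imwrite('pics/s6.png',cv2.resize(im[200:360,280:480,::-1],None,fx=3.5,fy=3.5));print(state()['ee_pos'],state()['gripper_width'])
E
```

```text
time_s: 9.62
ee_pos: [484.8, 371.0, 31.6]
ee_rot: [-49.7, 89.7, -139.8]
force: [0.1, -0.4, -1.2]
gripper_width: 74.9
time_s: 10.03
ee_pos: [486.9, 373.6, 32.6]
ee_rot: [124.8, 89.8, 34.8]
force: [-0.7, -0.0, -0.2]
gripper_width: 57.5
time_s: 10.45
ee_pos: [486.4, 373.4, 32.2]
ee_rot: [130.5, 89.9, 40.5]
force: [-1.6, -0.4, 6.4]
gripper_width: 51.8
[486.38084595 373.41812177  32.22980641] 51.75326975718376
```

View pics/w6.png

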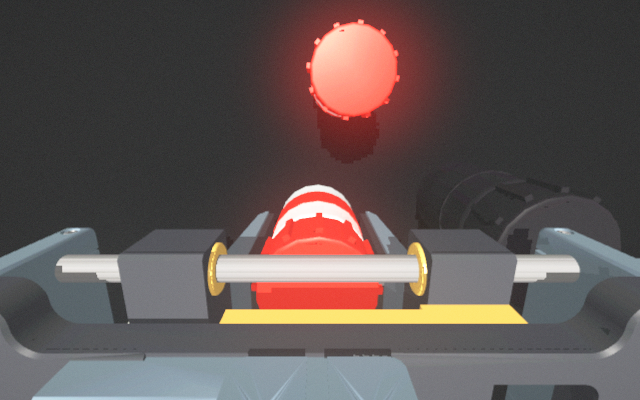

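View pics/s6.png

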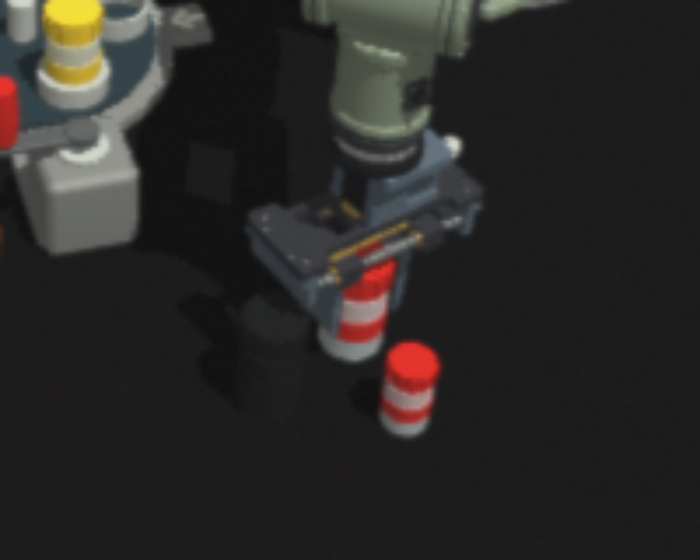

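The large red pot is gripped at 51.8 mm, upright between the pads, with the black and small pots undisturbed. Lift.

```bash
python3 -m handwheel '{"gripper":[1,1,1,1,1],"offset":[[-10,0,0],[-30,0,0],[-55,0,0],[-80,0,0],[-105,0,0]],"rot":[[0,0,0],[0,0,0],[0,0,0],[0,0,0],[0,0,0]]}' 25
python3 -m handwheel '{"gripper":[1,1,1,1,1],"offset":[[-20,0,0],[-30,0,0],[-33,0,0],[-33,-1,10],[-33,-3,30]],"rot":[[0,0,0],[0,0,0],[0,0,0],[0,0,0],[0,0,0]]}' 25
python3 -m handwheel '{"gripper":[1,1,1,1,1],"offset":[[0,-2,28],[0,-4,56],[0,-6,84],[0,-8,112],[0,-10,140]],"rot":[[0,0,0],[0,0,0],[0,0,0],[0,0,0],[0,0,0]]}' 25
python3 -m handwheel '{"gripper":[1,1,1,1,1],"offset":[[0,-2,28],[0,-4,56],[0,-6,84],[0,-8,112],[0,-10,140]],"rot":[[0,0,0],[0,0,0],[0,0,0],[0,0,0],[0,0,0]]}' 25
```

```text
time_s: 10.97
ee_pos: [485.8, 372.7, 137.1]
ee_rot: [-29.8, 90.0, -119.8]
force: [0.7, 0.8, -0.9]
gripper_width: 51.8
time_s: 11.38
ee_pos: [482.4, 343.3, 167.4]
ee_rot: [-68.3, 89.9, -158.2]
force: [-0.1, 0.2, -1.8]
gripper_width: 52.0
time_s: 11.8
ee_pos: [471.2, 200.6, 167.0]
ee_rot: [-61.9, 89.8, -151.9]
force: [-0.4, 0.1, -1.5]
gripper_width: 52.0
time_s: 12.22
ee_pos: [460.9, 61.0, 167.2]
ee_rot: [-78.2, 89.8, -168.2]
force: [-0.6, 0.7, -1.0]
gripper_width: 51.8
```

```bash
python3 -m handwheel '{"gripper":[1,1,1,1,1],"offset":[[0,-3,28],[0,-6,56],[0,-9,82],[0,-12,105],[0,-13,118]],"rot":[[0,0,0],[0,0,0],[0,0,0],[0,0,0],[0,0,0]]}' 25
python3 -m handwheel '{"gripper":[1,1,1,1],"offset":[[0,-1,6],[0,-1,8],[0,-1,8],[0,-1,8]],"rot":[[0,0,0],[0,0,0],[0,0,0],[0,0,0]]}' 25
python3 - <<'E'
from h import *
for n in ['wrist','side','scene']:
    im=grab_frame(n);cv2.imwrite(f'pics/{n}7.png',im[:,:,::-1])
st=state();print(st['ee_pos'],st['qvel'].round(2))
d=cv2.imread('pics/side7.png');cv2.imwrite('pics/c8.png',cv2.resize(d[135:295,265:425],None,fx=3.7,fy=3.7,interpolation=cv2.INTER_CUBIC))
d=cv2.imread('pics/scene7.png');cv2.imwrite('pics/c9.png',cv2.resize(d[125:245,235:375],None,fx=5,fy=5,interpolation=cv2.INTER_CUBIC))
E
```

```text
time_s: 12.63
ee_pos: [447.5, -57.4, 167.2]
ee_rot: [-83.2, 89.7, -173.3]
force: [0.2, -0.2, -2.1]
gripper_width: 51.6
time_s: 12.97
ee_pos: [448.6, -62.4, 168.5]
ee_rot: [-118.5, 89.9, 151.5]
force: [0.2, 0.9, -1.3]
gripper_width: 51.6
[449.02380278 -62.24633245 168.83410194] [-0.07 -0.18 -0.07 -0.08  0.06 -0.11]
```

View pics/c8.png

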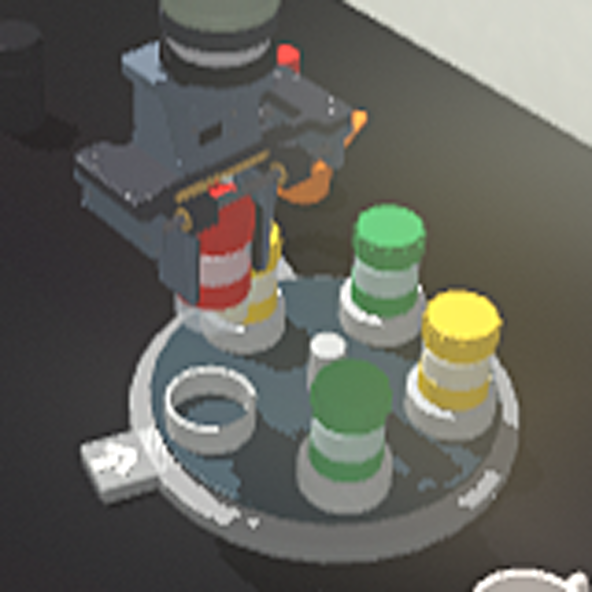

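View pics/c9.png

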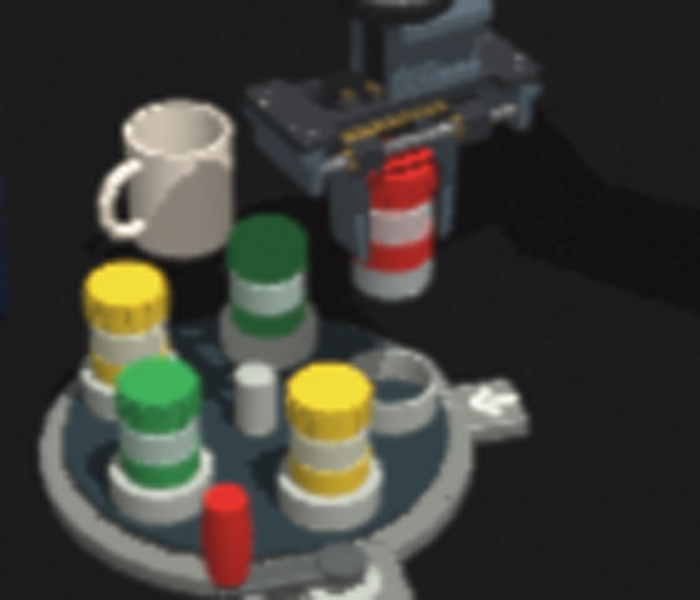

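View pics/wrist7.png

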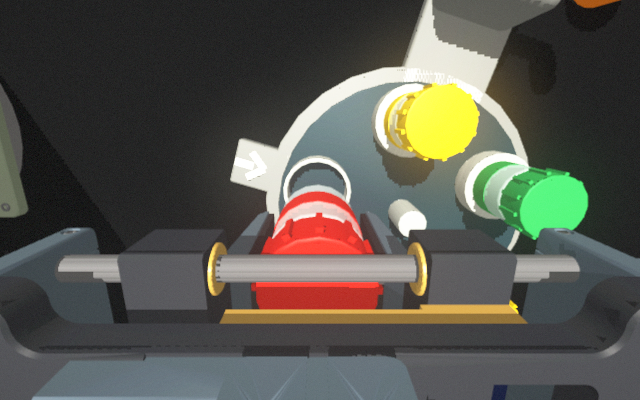

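Run:
```python
import cv2
d=cv2.imread('pics/wrist7.png');cv2.imwrite('pics/c10.png',cv2.resize(d[140:260,250:390],None,fx=5,fy=5,interpolation=cv2.INTER_CUBIC))
```

```text
(no output)
```

View pics/c10.png

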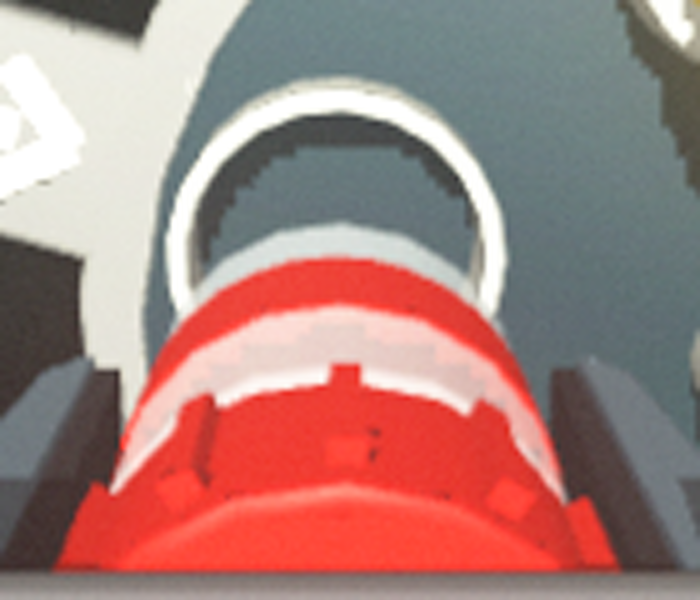

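Run:
```python
from h import *
st=state();W=cam('wrist',st)
f=lambda u,v:(u/5+250-.4,v/5+140-.4)
for n,p,z in [('L',(166,242),52),('R',(507,242),52),('Li',(190,242),52),('Ri',(481,242),52),('farout',(337,81),52),('farin',(337,115),52)]+[('potfar',(341,223),z) for z in (134,136.6,139)]: print(n,z,plane(W,f(*p),z).round(1))
for z in (136.6,):
  Rm=R.from_euler('xyz',st['ee_rot'],degrees=True).as_matrix();print(Rm.round(4))
# side view ring
D=cam('side');S=cam('scene')
g=lambda u,v:(u/3.7+265-.4,v/3.7+135-.4); s=lambda u,v:(u/5+235-.4,v/5+125-.4)
for n,p,z in [('L',(166,399),52),('R',(257,399),52),('back',(211,366),52),('front',(211,433),52)]: print('side',n,plane(D,g(*p),z).round(1))
for n,p in [('ring',(211,399))]: print(plane(D,g(*p),52))
for P in ([449,-62.5,136.6],[449,-62.5,108+23]): 
  q=proj(D,P);print('side px of pot bottom',((q-[265,135])*3.7).round(0)); q=proj(S,P);print('scene',((q-[235,125])*5).round(0))
```

```text
L 52 [415. -59.  52.]
R 52 [483.  -58.9  52. ]
Li 52 [419.8 -59.   52. ]
Ri 52 [477.8 -58.9  52. ]
farout 52 [449.1 -26.9  52. ]
farin 52 [449.1 -33.5  52. ]
potfar 134 [449.5 -36.8 134. ]
potfar 136.6 [449.5 -36.2 136.6]
potfar 139 [449.5 -35.7 139. ]
[[-2.0e-04  1.0e+00  1.3e-03]
 [ 2.0e-04  1.3e-03 -1.0e+00]
 [-1.0e+00 -2.0e-04 -2.0e-04]]
side L [422.4 -43.7  52. ]
side R [474.8 -85.3  52. ]
side back [470.9 -36.7  52. ]
side front [426.1 -91.4  52. ]
[448.340569   -64.24239921  52.        ]
side px of pot bottom [210. 309.]
scene [390. 272.]
side px of pot bottom [210. 315.]
scene [390. 279.]
```

In the wrist view the ring centre is (449.0,-62.2) and the held pot's axis is (449.5,-62.2), matching the kinematic estimate (448,-62.3). Lower.

```bash
python3 -m handwheel '{"gripper":[1,1,1,1,1],"offset":[[8,-0.5,0],[26,-0.5,0],[46,-0.5,0],[62,-0.5,0],[70,-0.5,0]],"rot":[[0,0,0],[0,0,0],[0,0,0],[0,0,0],[0,0,0]]}' 25
python3 -m handwheel '{"gripper":[1,1,1,1,1],"offset":[[3,0,0],[8,0,0],[14,0,0],[18,0,0],[20,0,0]],"rot":[[0,0,0],[0,0,0],[0,0,0],[0,0,0],[0,0,0]]}' 25
python3 - <<'E'
from h import *
for n in ['wrist','side']:
    im=grab_frame(n);cv2.imwrite(f'pics/{n}8.png',im[:,:,::-1])
st=state();print(st['ee_pos'],st['force'])
d=cv2.imread('pics/side8.png');cv2.imwrite('pics/c11.png',cv2.resize(d[135:295,265:425],None,fx=3.7,fy=3.7,interpolation=cv2.INTER_CUBIC))
E
```

```text
time_s: 13.53
ee_pos: [447.0, -62.4, 96.7]
ee_rot: [-99.7, 89.8, 170.4]
force: [0.9, 0.4, -1.6]
gripper_width: 51.5
time_s: 13.95
ee_pos: [448.6, -63.0, 78.8]
ee_rot: [88.5, 90.0, -1.5]
force: [-0.2, -0.1, -1.1]
gripper_width: 51.8
[448.52066899 -63.00306473  78.87499373] [-0.12057968 -0.17013199 -0.43498891]
```

View pics/c11.png

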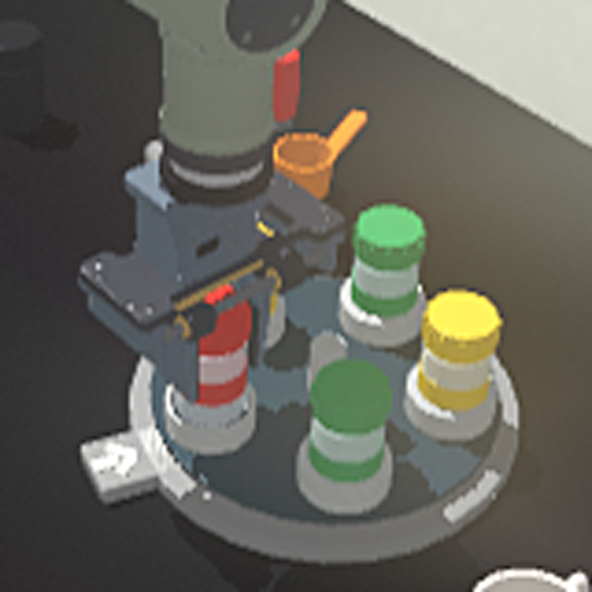

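View pics/wrist8.png

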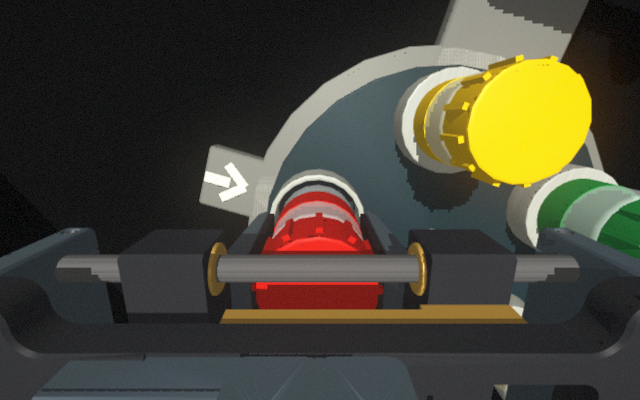

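The pot's bottom is inside the ring wall with an even margin and no contact force. Lower slowly until it touches.

```bash
python3 -m handwheel '{"gripper":[1,1,1,1,1],"offset":[[3,0,0],[7,0,0],[11,0,0],[14,0,0],[15.5,0,0]],"rot":[[0,0,0],[0,0,0],[0,0,0],[0,0,0],[0,0,0]]}' 25
python3 -m handwheel '{"gripper":[1,1,1],"offset":[[1,0,0],[2,0,0],[2,0,0]],"rot":[[0,0,0],[0,0,0],[0,0,0]]}' 25
python3 -m handwheel '{"gripper":[1,1,1],"offset":[[0.5,0,0],[1,0,0],[1,0,0]],"rot":[[0,0,0],[0,0,0],[0,0,0]]}' 25
```

```text
time_s: 14.47
ee_pos: [448.2, -63.0, 62.9]
ee_rot: [-100.5, 90.0, 169.5]
force: [0.6, -0.3, -1.0]
gripper_width: 51.9
time_s: 14.72
ee_pos: [448.5, -63.0, 61.3]
ee_rot: [-102.9, 90.0, 167.1]
force: [-0.9, -0.3, -1.2]
gripper_width: 51.8
time_s: 14.97
ee_pos: [448.5, -63.0, 60.5]
ee_rot: [78.0, 90.0, -12.0]
force: [-0.2, 0.4, -1.4]
gripper_width: 51.6
```

```bash
python3 -m handwheel '{"gripper":[1,1,1],"offset":[[0.5,0,0],[1,0,0],[1,0,0]],"rot":[[0,0,0],[0,0,0],[0,0,0]]}' 25
```

```text
time_s: 15.22
ee_pos: [448.6, -63.1, 60.2]
ee_rot: [77.7, 90.0, -12.3]
force: [-1.8, -0.7, 5.8]
gripper_width: 51.7
```

The force rose by about 7 N upward, so the pot rests on the floor. Release and retreat.

```bash
python3 -m handwheel '{"gripper":[0.1,0.1,0.1,0.1,0.1],"offset":[[0,0,0],[0,0,0],[0,0,0],[0,0,0],[0,0,0]],"rot":[[0,0,0],[0,0,0],[0,0,0],[0,0,0],[0,0,0]]}' 25
python3 -m handwheel '{"gripper":[0.1,0.1,0.1,0.1,0.1],"offset":[[0,0,0],[-8,0,0],[-25,0,0],[-50,0,0],[-75,0,0]],"rot":[[0,0,0],[0,0,0],[0,0,0],[0,0,0],[0,0,0]]}' 25
python3 -m handwheel '{"gripper":[0.1,0.1,0.1,0.1,0.1],"offset":[[-25,0,0],[-50,0,0],[-70,0,10],[-80,0,25],[-85,0,35]],"rot":[[0,0,0],[0,0,0],[0,0,0],[0,0,0],[0,0,0]]}' 25
python3 - <<'E'
from h import *
for n in ['wrist','side','scene']:
    im=grab_frame(n);cv2.imwrite(f'pics/{n}9.png',im[:,:,::-1])
st=state();print(st['ee_pos'],st['force'])
d=cv2.imread('pics/side9.png');cv2.imwrite('pics/c12.png',cv2.resize(d[135:295,265:425],None,fx=3.7,fy=3.7,interpolation=cv2.INTER_CUBIC))
E
```

```text
time_s: 15.63
ee_pos: [448.5, -63.0, 59.4]
ee_rot: [109.2, 90.0, 19.2]
force: [-0.2, -0.2, -0.5]
gripper_width: 81.1
time_s: 16.05
ee_pos: [448.0, -62.9, 135.4]
ee_rot: [-98.7, 89.9, 171.3]
force: [-0.4, -0.0, 0.0]
gripper_width: 82.4
time_s: 16.47
ee_pos: [449.4, -98.9, 222.0]
ee_rot: [72.2, 89.7, -17.8]
force: [0.2, -0.0, -0.9]
gripper_width: 82.1
[448.24150867 -98.25058925 219.3690943 ] [-0.40956345  0.24190167  0.73656211]
```

View pics/c12.png

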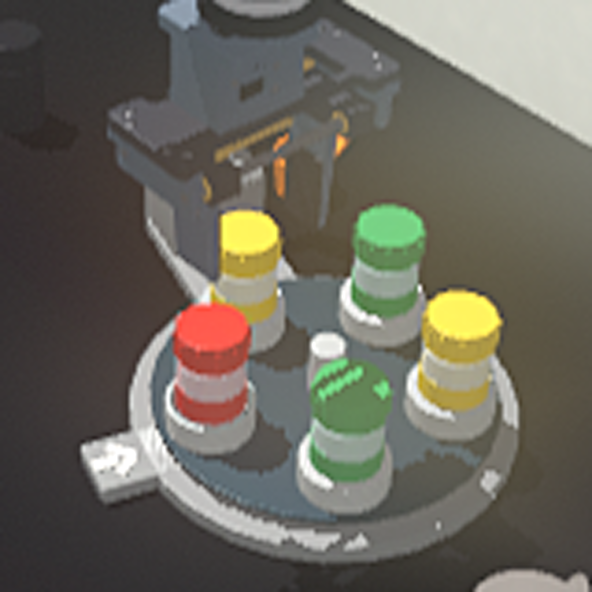

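View pics/scene9.png

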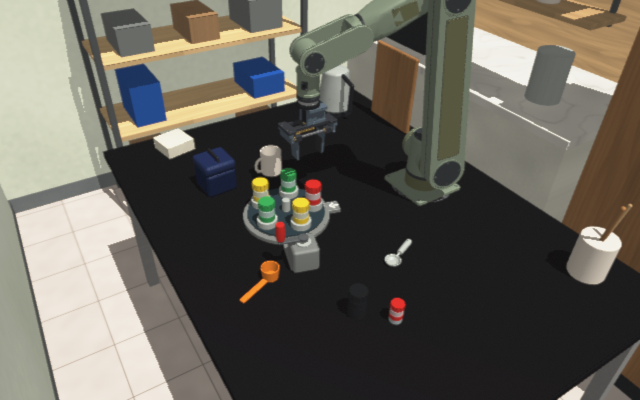

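View pics/wrist9.png

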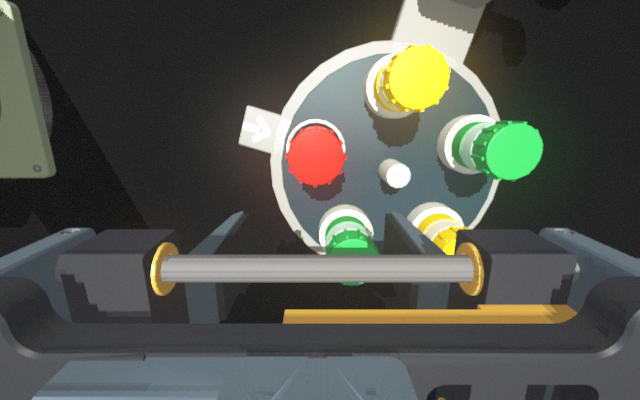

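The red-capped pot stands upright in the ring at the arrow: wrist view pot (316,155), arrow tip (270,131), hub (397,173). The mug, cube, scoop and spoon have not moved. One last numeric check, then hand in.

```bash
python3 -m handwheel '{"gripper":[0.1,0.1,0.1,0.1],"offset":[[0,0,0],[0,0,0],[0,0,0],[0,0,0]],"rot":[[0,0,0],[0,0,0],[0,0,0],[0,0,0]]}'
python3 - <<'E'
from h import *
st=state();im=grab_frame('wrist');W=cam('wrist',st)
cv2.imwrite('pics/w10.png',im[:,:,::-1])
print(blobs(im,(0,170,60),(5,255,255),(172,170,60),(180,255,255),100)[1])
p=plane(W,(316,156),123);a=plane(W,(270,131),17);c=np.array([538.9,-89.3])
b=lambda q:np.degrees(np.arctan2(q[1]-c[1],q[0]-c[0]))
print(p,a,b(p),b(a))
job_done()
E
```

```text
time_s: 16.95
ee_pos: [448.2, -97.5, 218.8]
ee_rot: [-109.2, 89.9, 160.8]
force: [0.2, -1.2, -0.8]
gripper_width: 82.0
[([288, 131, 60, 58, 2033], [318.7, 163.4])]
[447.24393008 -59.69281329 123.        ] [390.37982691 -42.34026707  17.        ] 162.09825497955146 162.45386835588093
the job is handed in; nothing more can be done
```

The job is done and handed in at about 17 s of robot time. I turned the crank about 600° anticlockwise by its red grip, at roughly half a turn a second on average and without letting go. I then lowered the large red-capped pot into the ring until it touched (about 7 N), released it and backed off.

- **Alignment:** In the last wrist picture the pot's bearing from the carousel axis was 162.1° and the arrow's 162.5°. Before the pot was placed, the side view gave 164.5° and 164.7°. The two views differ by about 2°, which I put down to camera calibration, but each shows the ring in line with the arrow.
- **Pot and surroundings:** The pictures taken after release show the pot upright in the ring and the robot clear of it. The mug, lunch cube, scoop and teaspoon look unmoved, by eye.
- **Disagreements:** The scene and side cameras differed from each other by up to about 10 mm in y, so I relied on wrist-camera measurements for the grasp and the placing. No check failed.

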